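# Push cover panels into the spring clips of a transport rack

### The arm

A 6-joint arm with a two-finger parallel gripper is mounted at the origin on a cart in front of the work surface, level with it; the furniture and walls round the work are solid. World frame = base frame: x ahead of the robot, y to its left, z up, the work surface at z = 0. Lengths are in mm, angles in rad, forces in N, time in s.
With the tool pointing down it reaches from about 300 to 850 mm from the base axis. Payload 4.2 kg.
Tool frame: the origin (TCP) lies on the centre line of the jaws, within the pads' length; the fingertips stand 19 mm ahead of it and the grasp point (between the pads) is the TCP; z points along the fingers, y is the direction in which the jaws open and shut (so a half turn about z gives the same grasp; the last joint's range is limited). The gripper opens to 91 mm and grips with 3 to 60 N. Pads are 32 mm wide; open, the fingers measure 118 mm over their backs; the gripper's body (76 mm by 178 mm) begins 60 mm behind the grasp point.
Start: joints at [1.231, 0.32, 1.565, -0, 1.257, -0.02], TCP at [180.769, 545.861, 232.976] pointing down, gripper open.
Joint ranges: [-3.11, 3.11], [-0.84, 2.01], [0.21, 2.61], [-1.34, 4.49], [0.05, 2.63], [-2.56, 2.56]. Speed limits (rad/s): [2.57, 2.57, 3.14, 3.14, 3.14, 3.14].

### API

Orientations are given as a rotation vector (axis times angle).
In Python, from rig import state, optics, order gives the robot as it stands.
- The arm moves only by the tool arm_command, never from a script. Its argument "series" is a list of rows, each a list of 7 numbers: the shift along the tool's x, y, z in cm, then the turn, a rotation vector about the tool's x, y, z in rad, then the gripper's target within -1 to 1 (shut at 1, half-way at 0, fully open at -1). A call has exactly 8 rows; each row shifts and turns the pose as measured when the row begins, along the tool's axes as they then stand; what a row does not reach is not made up. A row lasts 1/12 s, in which the tool goes at most 41.7 mm and 7.16 degrees, less where a joint would pass 70% of its speed; a pose out of reach is approached as far as the arm can. A call is refused whole if a number of a shift passes 4.17 or a number of a turn 0.125, either way. A call with a gripper value outside its range is refused whole. The fingers move at their own pace and stop on an object; "grip_force" is the grip in N (left out, the last holds). Time passes only in rows, so rows that do not move let the fingers close, or fill a call up. It gives the time, the measured TCP pose, the force and the opening at its end, in the units of the state.
- state(): the state, without advancing time (a new reading comes with each control period).
- optics.capture(name): name is "scene" or "top" or "wrist"; returns (picture, depth): 384x512x3 uint8, red, green, blue; 384x512 float32, mm along the optical axis (not along the pixel's ray), 0 where there is no reading.
- optics.calibration(name): a dict with "fx", "fy", "cx", "cy" (pixels), "k1" (the pictures are not rectified: a ray, as slopes to the right and down, at radius r is drawn at 1 + k1 r^2 times it, then the intrinsics apply), "eye" and "orientation" of the camera in the world. Camera axes: x right, y up, looking along -z (the intrinsics and any distortion apply to the point x, -y, -z); pixel columns grow to the right and rows downward; lengths in mm; the calibration is good to about 2 mm. A picture is of the moment at which its call begins: read the wrist's pose just before it. calibration takes no time and is no camera call; for the wrist camera it gives the pose at the moment of the call.
- order.job_done(): hands the job in, once; it reports no verdict.
The state is a dict: "clock": time; "joints": joint angles; "joint_velocities": joint speeds; "effort": joint torques, N m; "ee_pos": TCP position; "eef_rot": TCP orientation; "force": force on the tool from outside, world axes, zero at the start; "moment": the same for the moment, N m; "opening": finger opening in mm.
Only numpy, scipy, OpenCV 4.12 (cv2) and the standard library are available. Lean on these libraries where they do the work, as an engineer would, in place of code of your own. Each camera call takes 0.05 s, during which the arm holds its last target.

### The job

Load the rack with all three vented cover panels. Take the panel that stands in the grooved timber block, lower it (do not drop it) into the empty slot of the steel rack, and push it down past the spring clips until it is fully home on the slot floor; also push home the panel that is only sitting on top of its clips, so that all three panels end fully down.

Things in the scene. Friction and masses are not known exactly. Their poses are not given: they have to be found in the camera images.
- rack: fixed steel rack, base 204 (x) x 250 (y) x 12 mm; origin centre of underside. Three slots along its x, 75 apart in y, each between two channel posts 94 high: channel 13 wide for the 10 panel, mouth flared to 24; 153 between post backs for the 150 panel. Posts cover only the outer 11 of each panel end. A rounded spring clip in each post stands 4 into the panel's path, 30 above the slot floor.
- slot1 (a point): centre of the floor of slot 1 (rack y = -75), 15 above the bench; axes as the rack's. A panel is home when its origin is here with its x along the rack's x, either way round. Which slots are empty, half loaded and loaded varies.
- slot2 (a point): centre of the floor of slot 2 (middle of the rack). A panel lowered in any slot first stops on the clips, underside about 28 above the slot floor; pushing it past takes roughly 8 to 18 N from above, then the clips snap into its notches and it drops to the floor.
- slot3 (a point): centre of the floor of slot 3 (rack y = +75), otherwise as slot1
- block: fixed timber block with one open groove along its x, 180 (x) x 85 (y) x 46 high; origin at the centre of its underside. Groove 13 wide, its floor 12 above the bench. It may stand left or right of the rack.
- panel_block: the panel standing upright in the block's groove: grey vented cover, 150 (x) x 10 thick (y) x 120 high (z) mm, 0.28 kg; origin centre of underside, top edge 120 above; same both ways round. Top 50 is plain and flat for gripping across the 10. Notches for the clips in both ends, 22 to 38 above the underside; lower corners tapered, 5 over 14.
- panel_half: the panel sitting in a rack slot on top of its clips, underside about 28 above the slot floor: otherwise as panel_block
- panel_home: the panel already fully home in its rack slot: otherwise as panel_block
There are look-alikes about, which are no part of the job. What is shaped like the panel_half but blue is not meant.

How it is judged:
By the outcome, as a careful person would: the job done as asked, in the order asked, and still so for the second after the job is handed in, with the robot touching nothing.
It also fails if it takes over 56 s, if anything falls off the work surface, if the arm or the gripper's body presses on something with over 40 N, if the wrist force passes 120 N, or if a joint passes its speed limit or range.

## Working session

There is one attempt and no reset: what is moved stays moved. The work goes in short steps, Python scripts to look and compute and a tool call to move; the robot and the scene stay as the last step left them, time stands still between calls to the robot, and variables do not carry over. Pictures are saved under pics/ and viewed, and the job is handed in when it is done.

Besides the shell and the picture viewer there is one more tool, called as name(argument=value, ...) on one line, values as JSON. arm_command: Moves the arm, as the interface text tells. Its arguments: {"type":"object","properties":{"series":{"type":"array"},"grip_force":{"type":"number"}},"required":["series"]}

```bash
ls; mkdir -p pics
cat > h.py <<'E'
import numpy as np,cv2
from rig import state,optics,order
from scipy.spatial.transform import Rotation as R
def snap(n,tag):
    cal=optics.calibration(n); im,d=optics.capture(n)
    np.savez('pics/%s.npz'%tag,im=im,d=d,cal=np.array(cal,dtype=object))
    cv2.imwrite('pics/%s.png'%tag,im[:,:,::-1]); return im,d,cal
def load(tag):
    z=np.load('pics/%s.npz'%tag,allow_pickle=True); return z['im'],z['d'],z['cal'].item()
def rot(c):
    o=np.array(c['orientation'],float)
    return o if o.shape==(3,3) else R.from_rotvec(o).as_matrix()
def rays(c,uv):
    uv=np.array(uv,float).reshape(-1,2)
    xd=(uv[:,0]-c['cx'])/c['fx']; yd=(uv[:,1]-c['cy'])/c['fy']
    x,y=xd.copy(),yd.copy()
    for _ in range(20):
        s=1+c['k1']*(x*x+y*y); x,y=xd/s,yd/s
    return np.stack([x,-y,-np.ones_like(x)],1)
def world(c,uv,dep):
    return np.array(c['eye'])+(rays(c,uv)*np.array(dep).reshape(-1,1))@rot(c).T
def onz(c,uv,z):
    r=rays(c,uv)@rot(c).T; e=np.array(c['eye']); return e+r*((z-e[2])/r[:,2:3])
def cloud(tag):
    im,d,c=load(tag); v,u=np.mgrid[0:384,0:512]
    return world(c,np.stack([u.ravel(),v.ravel()],1),d.ravel()).reshape(384,512,3)
E
python3 - <<'E'
from h import *
s=state(); print(s)
for n in('scene','top','wrist'):
    im,d,c=snap(n,n+'0'); print(n,c)
E
```

```text
pics
{'clock': 0.0, 'joints': array([ 1.23098350e+00,  3.20301507e-01,  1.56569084e+00, -1.27025316e-05,
        1.25738531e+00, -2.00007477e-02]), 'joint_velocities': array([ 1.04039618e-03, -2.62807165e-04,  1.92591248e-05, -4.66076462e-04,
       -9.80644431e-06, -1.65203112e-03]), 'effort': array([ 1.92914937e-03, -4.12455404e+01, -2.31971812e+01,  7.31607503e-02,
        4.55053768e-02, -1.35281311e-04]), 'ee_pos': array([180.61793651, 545.39469109, 232.11014871]), 'eef_rot': array([-5.00166243e-01, -3.10120918e+00,  2.76173969e-03]), 'force': array([ 0.37059577, -0.35824746, -0.12031979]), 'moment': array([ 0.04841567, -0.04689221, -0.0072587 ]), 'opening': 91.36368284121507}
scene {'fx': 380.09179494118763, 'fy': 380.09179494118763, 'cx': 262.1015835695447, 'cy': 184.3591482089909, 'k1': -0.08157708166121133, 'eye': array([-15.97270275, 545.57054739, 526.13850417]), 'orientation': array([ 0.45334399, -1.21940469, -2.13762475])}
top {'fx': 432.35294721639497, 'fy': 432.35294721639497, 'cx': 260.33318581633364, 'cy': 185.62036371626186, 'k1': 0.008097448830623612, 'eye': array([ 338.48881087,  -10.05413892, 1117.37757583]), 'orientation': array([ 0.0999403 , -0.11228752, -1.53892999])}
wrist {'fx': 274.7106595636309, 'fy': 274.7106595636309, 'cx': 254.13001340219225, 'cy': 189.2516289694158, 'k1': 0.018113351139827014, 'eye': array([ 99.3517968 , 572.10380627, 383.78028375]), 'orientation': array([-0.26183562, -0.18785444,  1.24212553])}
```

View pics/scene0.png

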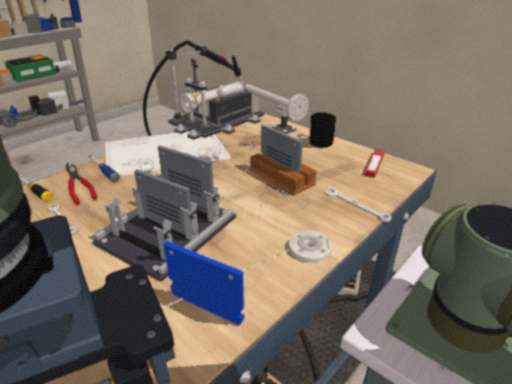

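View pics/top0.png

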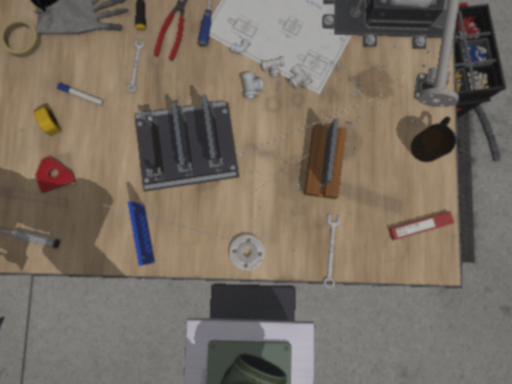

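View pics/wrist0.png

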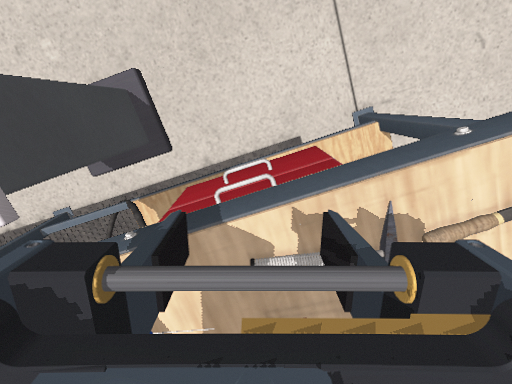

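Run:
```python
from h import *
im,d,c=load('top0')
a=im[85:215,120:360,::-1]; cv2.imwrite('pics/topc.png',cv2.resize(a,None,fx=3.3,fy=3.3,interpolation=cv2.INTER_CUBIC))
im,d,c=load('scene0')
a=im[110:280,85:325,::-1]; cv2.imwrite('pics/scc.png',cv2.resize(a,None,fx=3.3,fy=3.3,interpolation=cv2.INTER_CUBIC))
P=cloud('top0'); 
Z=P[...,2]; sub=Z[85:215,120:360]
h=np.clip(sub,0,170)/170*255
cv2.imwrite('pics/toph.png',cv2.resize(cv2.applyColorMap(h.astype(np.uint8),cv2.COLORMAP_JET),None,fx=3.3,fy=3.3,interpolation=cv2.INTER_NEAREST))
```

```text
(no output)
```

View pics/topc.png

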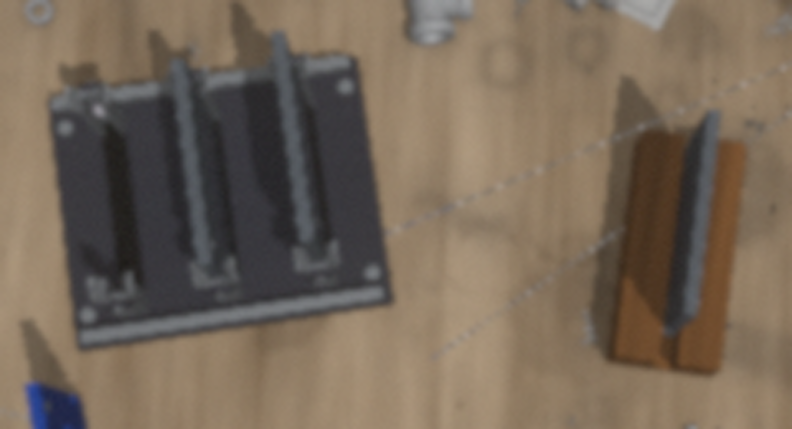

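View pics/scc.png

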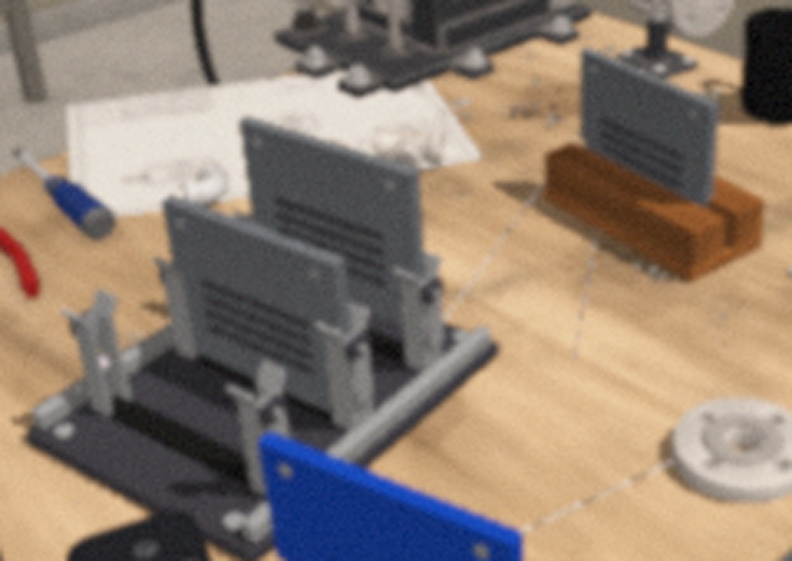

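View pics/toph.png

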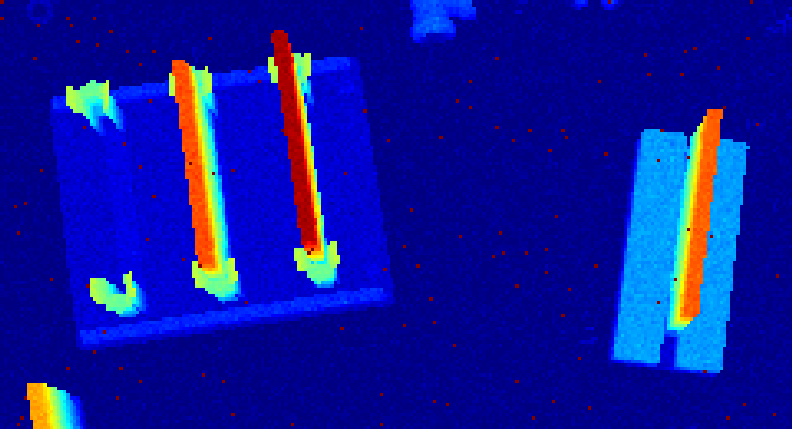

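Run:
```python
from h import *
im,d,c=load('top0');P=cloud('top0')
def fit(m,name):
    Q=P[m]; xy=Q[:,:2].astype(np.float32); (cx,cy),(w,h),a=cv2.minAreaRect(xy)
    mu=xy.mean(0); u,s,vt=np.linalg.svd(xy-mu); dr=vt[0]*np.sign(vt[0,0])
    t=(xy-mu)@dr; n=(xy-mu)@np.array([-dr[1],dr[0]])
    tc=(np.percentile(t,0.7)+np.percentile(t,99.3))/2; nc=(np.percentile(n,2)+np.percentile(n,98))/2
    ctr=mu+tc*dr+nc*np.array([-dr[1],dr[0]])
    print(name,len(Q),'rect',cx,cy,w,h,a,'ctr',ctr,'yaw',np.arctan2(dr[1],dr[0]),'len',np.ptp(t),'thk',np.ptp(n),'z',np.median(Q[:,2]))
Z=P[...,2]
def reg(u0,u1,v0,v1):
    m=np.zeros(Z.shape,bool); m[v0:v1,u0:u1]=1; return m
fit(reg(165,190,95,175)&(Z>125)&(Z<145),'mid')
fit(reg(198,225,90,168)&(Z>152)&(Z<175),'half')
fit(reg(315,345,110,190)&(Z>122)&(Z<142),'blk')
fit(reg(300,350,115,205)&(Z>41)&(Z<52),'blocktop')
fit(reg(130,245,95,195)&(Z>6),'rack')
for r,nm in((reg(138,157,105,130),'Lfar'),(reg(145,166,163,185),'Lnear'),(reg(170,187,100,120),'Mfar'),(reg(175,196,160,180),'Mnear'),(reg(200,217,95,115),'Rfar'),(reg(206,225,155,175),'Rnear')):
    m=r&(Z>98)&(Z<113); Q=P[m]; print(nm,len(Q),Q.mean(0) if len(Q) else 0, Q.min(0),Q.max(0))
```

```text
mid 317 rect 588.8800048828125 179.41819763183594 149.74920654296875 11.75402545928955 10.222195625305176 ctr [589.1205  179.76907] yaw 0.18288897 len 149.7761 thk 11.918569 z 135.80000026121274
half 308 rect 603.3148803710938 105.77052307128906 150.9151611328125 11.294062614440918 10.464521408081055 ctr [603.0591  106.21293] yaw 0.18347926 len 150.91824 thk 11.393132 z 163.26418404707653
blk 319 rect 564.909423828125 -180.95233154296875 11.430388450622559 150.25564575195312 83.94668579101562 ctr [ 564.4472  -180.95126] yaw -0.11012983 len 150.26648 thk 11.732141 z 133.32656014646966
blocktop 1667 rect 555.4391479492188 -180.43006896972656 82.9488525390625 180.50006103515625 83.6894302368164 ctr [ 555.10706 -180.01115] yaw -0.0947519 len 180.37192 thk 84.68797 z 47.70908258415625
rack 7642 rect 524.7374267578125 166.90805053710938 409.3965759277344 310.50140380859375 6.357385158538818 ctr [585.29224 175.48161] yaw 1.5549425 len 342.23334 thk 390.90454 z 15.114125494537006
Lfar 2 [653.72958414 252.03933541  98.76261344] [652.48634717 251.96951196  98.73340375] [654.97282111 252.10915886  98.79182313]
Lnear 3 [508.01432817 225.60160728  98.58050737] [503.11882529 223.56681177  98.06447838] [515.26722979 226.87149874  99.28469777]
Mfar 11 [650.91983291 188.05665892 104.53214801] [635.35173356 183.92956664  98.00565451] [664.17533462 206.67656837 111.14148361]
Mnear 14 [520.66597763 163.93709279 103.92774199] [509.11584981 150.21528836  98.52207454] [533.30702939 178.51207537 112.51702701]
Rfar 4 [661.61101576 111.72381333 104.02060723] [647.38215364 107.8774641  101.75225884] [673.24695949 114.1955348  105.91901772]
Rnear 10 [530.20765736  95.13414865 103.54298475] [523.70035868  88.64905122  98.43070427] [538.24070187 105.70419662 109.07477211]
```

```bash
cat >> h.py <<'E'
def rtool(ydeg): # tool down, tool x axis along world yaw
    c,s=np.cos(ydeg),np.sin(ydeg); x=np.array([c,s,0]);z=np.array([0,0,-1.]);y=np.cross(z,x)
    return R.from_matrix(np.stack([x,y,z],1))
def delta(p,yaw,s=None):
    s=s or state(); R0=R.from_rotvec(s['eef_rot'])
    Rt=rtool(yaw)
    d=R0.inv().apply(np.array(p)-s['ee_pos'])/10; w=(R0.inv()*Rt).as_rotvec()
    x=R0.as_matrix()[:,0]
    print('t',round(s['clock'],2),'pos',s['ee_pos'].round(1),'toolx yaw %.3f'%np.arctan2(x[1],x[0]),'tilt z',R0.as_matrix()[:,2].round(3))
    print('delta cm',d.round(2),'turn',w.round(3),'F',s['force'].round(1),'open',round(s['opening'],1))
E
python3 - <<'E'
from h import *
for y in(-.105,-.105+np.pi): delta((565,-181,232),y)
print(rtool(-.105).as_matrix()@[0,0,1], state()['joints'])
E
```

```text
t 0.15 pos [180.7 545.5 232.3] toolx yaw 2.822 tilt z [-0.    -0.001 -1.   ]
delta cm [-59.33 -56.88   0.11] turn [-0.000e+00  2.000e-03  2.927e+00] F [-0.4 -0.   0.5] open 91.1
t 0.15 pos [180.7 545.5 232.3] toolx yaw 2.822 tilt z [-0.    -0.001 -1.   ]
delta cm [-59.33 -56.88   0.11] turn [-0.001 -0.    -0.215] F [-0.4 -0.   0.5] open 91.1
[ 0.  0. -1.] [ 1.23097313e+00  3.20109165e-01  1.56538139e+00 -2.88046812e-05
  1.25739459e+00 -1.99797523e-02]
```

arm_command(series=[[-2.4,-2.6,0,0,0,-0.11,-1],[-2.3,-2.8,0,0,0,-0.105,-1],[-2.2,-3.3,0,0,0,0,-1],[-2.2,-3.3,0,0,0,0,-1],[-2.2,-3.3,0,0,0,0,-1],[-2.2,-3.3,0,0,0,0,-1],[-2.2,-3.3,0,0,0,0,-1],[-2.2,-3.3,0,0,0,0,-1]], grip_force=40)

```text
clock: 0.82
ee_pos: [326.3, 267.2, 228.4]
eef_rot: [-0.125, -3.136, 0.002]
force: [0.5, -0.1, -1.4]
opening: 90.9
```

Run:
```python
from h import *
delta((565,-181,232),-.105+np.pi)
```

```text
t 0.82 pos [326.3 267.2 228.4] toolx yaw 3.062 tilt z [-0.003 -0.001 -1.   ]
delta cm [-27.37 -42.77  -0.37] turn [-0.001 -0.003  0.025] F [ 0.5 -0.1 -1.4] open 90.9
```

arm_command(series=[[-2.1,-3.3,0,0,0,0.02,-1],[-2.1,-3.3,0,0,0,0,-1],[-2.1,-3.3,0,0,0,0,-1],[-2.1,-3.3,0,0,0,0,-1],[-2.1,-3.3,0,0,0,0,-1],[-2.1,-3.3,0,0,0,0,-1],[-2.1,-3.3,0,0,0,0,-1],[-2.1,-3.3,0,0,0,0,-1]])

```text
clock: 1.48
ee_pos: [470.1, -27.7, 228.4]
eef_rot: [-0.158, -3.136, 0.0]
force: [1.3, 1.0, 0.7]
opening: 91.2
```

Run:
```python
from h import *
delta((565,-181,232),-.105+np.pi)
```

```text
t 1.48 pos [470.1 -27.7 228.4] toolx yaw 3.041 tilt z [-0.001 -0.    -1.   ]
delta cm [-10.98 -14.29  -0.37] turn [-0.    -0.001  0.004] F [1.3 1.  0.7] open 91.2
```

arm_command(series=[[-2.2,-2.8,0,0,0,0,-1],[-2.2,-2.8,0,0,0,0,-1],[-2.2,-2.8,0,0,0,0,-1],[-2.0,-2.6,0,0,0,0,-1],[-1.2,-1.6,0,0,0,0,-1],[-0.8,-1.0,0,0,0,0,-1],[0,0,0,0,0,0,-1],[0,0,0,0,0,0,-1]])

```text
clock: 2.15
ee_pos: [565.8, -191.1, 224.4]
eef_rot: [-0.176, -3.132, 0.001]
force: [-0.8, 1.2, -0.7]
opening: 91.3
```

Run:
```python
from h import *
delta((565,-181,232),-.105+np.pi)
im,d,c=snap('wrist','w1')
delta((565,-181,232),-.105+np.pi)
P=cloud('w1');Z=P[...,2]
np.set_printoptions(suppress=True,precision=1)
m=(Z>120)&(Z<142)&(abs(P[...,0]-565)<100)&(abs(P[...,1]+181)<30); print(m.sum(),P[m].min(0),P[m].max(0))
xy=P[m][:,:2].astype(np.float32);print(cv2.minAreaRect(xy)) if len(xy) else 0
```

```text
t 2.15 pos [ 565.8 -191.1  224.4] toolx yaw 3.029 tilt z [-0.004 -0.    -1.   ]
delta cm [ 0.19  0.99 -0.76] turn [-0.001 -0.004 -0.008] F [-0.8  1.2 -0.7] open 91.3
t 2.2 pos [ 565.6 -190.9  224.4] toolx yaw 3.030 tilt z [-0.004 -0.001 -1.   ]
delta cm [ 0.18  0.97 -0.76] turn [-0.001 -0.004 -0.007] F [ 0.1 -0.  -0.1] open 91.0
1712 [ 489.6 -192.2  120.4] [ 637.8 -167.2  134.3]
((563.8168334960938, -179.4129180908203), (11.85905933380127, 148.5020751953125), 83.95891571044922)
```

View pics/w1.png

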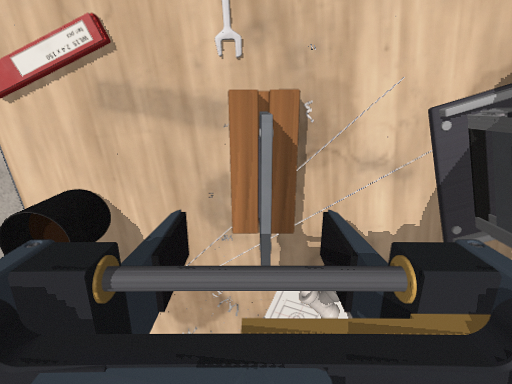

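arm_command(series=[[0.1,1.05,0,0,-0.004,-0.008,-1],[0,0,0,0,0,0,-1],[0,0,2.0,0,0,0,-1],[0,0,2.0,0,0,0,-1],[0,0,2.0,0,0,0,-1],[0,0,1.5,0,0,0,-1],[0,0,1.0,0,0,0,-1],[0,0,0,0,0,0,-1]])

```text
clock: 2.87
ee_pos: [563.5, -169.2, 140.5]
eef_rot: [0.144, 3.133, -0.001]
force: [0.5, -0.3, -0.2]
opening: 91.0
```

Run:
```python
from h import *
delta((564.4,-180.3,115),-.105+np.pi)
```

```text
t 2.87 pos [ 563.5 -169.2  140.5] toolx yaw 3.049 tilt z [ 0.005 -0.001 -1.   ]
delta cm [-0.18 -1.1   2.55] turn [-0.     0.005  0.013] F [ 0.5 -0.3 -0.2] open 91.0
```

arm_command(series=[[-0.1,-0.5,0,0,0.003,0.006,-1],[0,-0.2,0,0,0,0,-1],[0,-0.1,0,0,0,0,-1],[0,0,0,0,0,0,-1],[0,0,0,0,0,0,-1],[0,0,0,0,0,0,-1],[0,0,0,0,0,0,-1],[0,0,0,0,0,0,-1]])

```text
clock: 3.53
ee_pos: [565.9, -177.7, 145.6]
eef_rot: [0.152, 3.128, -0.004]
force: [0.2, -0.5, 0.5]
opening: 91.3
```

Run:
```python
from h import *
delta((564.4,-180.3,115),-.105+np.pi)
```

```text
t 3.53 pos [ 565.9 -177.7  145.6] toolx yaw 3.044 tilt z [ 0.01  -0.003 -1.   ]
delta cm [ 0.16 -0.27  3.06] turn [-0.002  0.01   0.008] F [ 0.2 -0.5  0.5] open 91.3
```

arm_command(series=[[0.04,-0.06,0.5,0,0.003,0.002,-1],[0.04,-0.06,0.6,0,0.003,0.002,-1],[0.03,-0.06,0.6,0,0.002,0.002,-1],[0.02,-0.04,0.5,0,0.001,0,-1],[0.0,0,0.3,0,0,0,-1],[0,0,0.2,0,0,0,-1],[0,0,0.1,0,0,0,-1],[0,0,0,0,0,0,-1]])

```text
clock: 4.2
ee_pos: [563.6, -179.8, 113.3]
eef_rot: [-0.163, -3.135, 0.002]
force: [0.3, -0.0, 0.1]
opening: 91.0
```

Run:
```python
from h import *
delta((564.4,-180.3,115),-.105+np.pi)
```

```text
t 4.2 pos [ 563.6 -179.8  113.3] toolx yaw 3.038 tilt z [-0.003 -0.001 -1.   ]
delta cm [-0.08 -0.04 -0.17] turn [-0.001 -0.003  0.001] F [ 0.3 -0.   0.1] open 91.0
```

Good. Close the grip.

arm_command(series=[[0,0,0,0,-0.001,0,1],[0,0,0,0,-0.001,0,1],[0,0,0,0,0,0,1],[0,0,0,0,0,0,1],[0,0,0,0,0,0,1],[0,0,0,0,0,0,1],[0,0,0,0,0,0,1],[0,0,0,0,0,0,1]], grip_force=45)

```text
clock: 4.87
ee_pos: [564.3, -180.0, 114.4]
eef_rot: [0.163, 3.136, -0.003]
force: [-0.8, 0.4, -1.0]
opening: 40.9
```

Run:
```python
from h import *
delta((564.4,-180.3,115),-.105+np.pi)
```

```text
t 4.87 pos [ 564.3 -180.   114.4] toolx yaw 3.038 tilt z [ 0.002 -0.002 -1.   ]
delta cm [-0.01 -0.03 -0.06] turn [-0.002  0.002  0.001] F [-0.8  0.4 -1. ] open 40.9
```

arm_command(series=[[0,0,0,0,0,0,1],[0,0,0,0,0,0,1],[0,0,0,0,0,0,1],[0,0,0,0,0,0,1],[0,0,0,0,0,0,1],[0,0,0,0,0,0,1],[0,0,0,0,0,0,1],[0,0,0,0,0,0,1]])

```text
clock: 5.53
ee_pos: [564.4, -180.0, 114.6]
eef_rot: [0.163, 3.135, -0.003]
force: [-0.0, -1.2, 0.4]
opening: 10.0
```

Run:
```python
from h import *
delta((564.4,-180.3,115),-.105+np.pi)
```

```text
t 5.53 pos [ 564.4 -180.   114.6] toolx yaw 3.038 tilt z [ 0.002 -0.002 -1.   ]
delta cm [-0.   -0.03 -0.04] turn [-0.002  0.002  0.001] F [-0.  -1.2  0.4] open 10.0
```

arm_command(series=[[0,0,-0.8,0,0,0,1],[0,0,-1.5,0,0,0,1],[0,0,-2.2,0,0,0,1],[0,0,-2.8,0,0,0,1],[0,0,-2.8,0,0,0,1],[0,0,-2.8,0,0,0,1],[0,0,-2.2,0,0,0,1],[0,0,-1.5,0,0,0,1]])

```text
clock: 6.2
ee_pos: [559.6, -178.1, 282.0]
eef_rot: [-0.162, -3.12, -0.006]
force: [0.7, 0.2, -2.4]
opening: 10.0
```

Run:
```python
from h import *
delta((575.3,253.2,300),.183+np.pi)
```

```text
t 6.2 pos [ 559.6 -178.1  282. ] toolx yaw 3.038 tilt z [-0.018  0.004 -1.   ]
delta cm [ 2.94 43.07 -1.64] turn [ 0.005 -0.017 -0.287] F [ 0.7  0.2 -2.4] open 10.0
```

arm_command(series=[[0.1,1.0,-0.6,0.001,-0.005,-0.03,1],[0.2,2.0,-0.6,0.001,-0.004,-0.035,1],[0.1,2.6,-0.3,0.001,-0.003,-0.035,1],[0,3,0,0,0,-0.035,1],[-0.1,3,0,0,0,-0.035,1],[-0.2,3,0,0,0,-0.035,1],[-0.3,3,0,0,0,-0.03,1],[-0.4,3,0,0,0,-0.02,1]])

```text
clock: 6.87
ee_pos: [555.1, 34.8, 298.8]
eef_rot: [0.257, -3.127, 0.002]
force: [0.6, -0.4, -2.3]
opening: 9.8
```

Run:
```python
from h import *
delta((575.3,253.2,300),.183+np.pi)
```

```text
t 6.87 pos [555.1  34.8 298.8] toolx yaw -2.978 tilt z [-0.004 -0.001 -1.   ]
delta cm [-5.55 21.21 -0.16] turn [-0.001 -0.004 -0.019] F [ 0.6 -0.4 -2.3] open 9.8
```

arm_command(series=[[-0.8,3,0,0,0,0,1],[-0.8,3,0,0,0,0,1],[-0.8,3,0,0,0,0,1],[-0.7,3,0,0,0,0,1],[-0.6,2.2,0,0,0,0,1],[-0.4,1.4,0,0,0,0,1],[-0.2,0.8,0,0,0,0,1],[0,0,0,0,0,0,1]])

```text
clock: 7.53
ee_pos: [560.2, 223.4, 291.6]
eef_rot: [0.288, -3.109, -0.004]
force: [0.6, 0.1, -2.5]
opening: 10.2
```

Run:
```python
from h import *
delta((575.3,253.2,300),.183+np.pi)
```

```text
t 7.53 pos [560.2 223.4 291.6] toolx yaw -2.957 tilt z [-0.02   0.001 -1.   ]
delta cm [-2.01  2.66 -0.86] turn [ 0.005 -0.019  0.002] F [ 0.6  0.1 -2.5] open 10.2
```

arm_command(series=[[-0.6,0.5,-0.2,0.001,-0.005,0,1],[-0.5,0.6,-0.2,0.001,-0.004,0,1],[-0.4,0.6,-0.1,0.001,-0.003,0,1],[-0.2,0.4,0,0,0,0,1],[-0.1,0.2,0,0,0,0,1],[0,0.1,0,0,0,0,1],[0,0,0,0,0,0,1],[0,0,0,0,0,0,1]])

```text
clock: 8.2
ee_pos: [574.6, 249.0, 296.2]
eef_rot: [0.285, -3.12, 0.003]
force: [0.4, -0.0, -1.3]
opening: 9.8
```

Run:
```python
from h import *
delta((575.3,253.2,300),.183+np.pi)
im,d,c=snap('wrist','w2');snap('top','t2');snap('scene','s2')
delta((575.3,253.2,300),.183+np.pi)
```

```text
t 8.2 pos [574.6 249.  296.2] toolx yaw -2.959 tilt z [-0.008 -0.003 -1.   ]
delta cm [-0.14  0.4  -0.38] turn [-0.001 -0.008 -0.001] F [ 0.4 -0.  -1.3] open 9.8
t 8.35 pos [574.5 249.  296.3] toolx yaw -2.959 tilt z [-0.008 -0.003 -1.   ]
delta cm [-0.15  0.4  -0.37] turn [-0.001 -0.008 -0.001] F [ 0.6 -0.3 -2.4] open 9.8
```

View pics/w2.png

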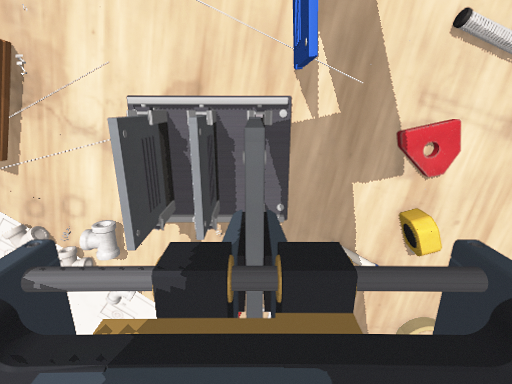

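View pics/s2.png

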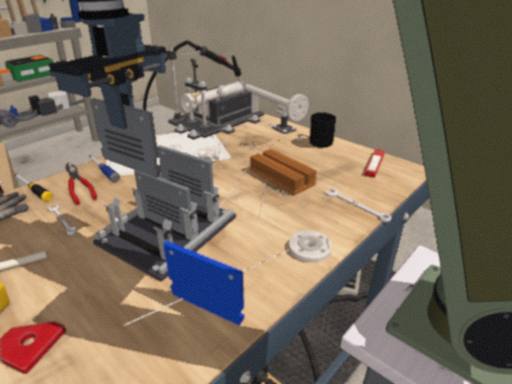

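Run:
```python
from h import *
np.set_printoptions(suppress=True,precision=1)
im,d,c=load('w2');P=cloud('w2');Z=P[...,2]
cv2.imwrite('pics/w2c.png',cv2.resize(im[85:260,90:310,::-1],None,fx=3.4,fy=3.4,interpolation=cv2.INTER_CUBIC))
def fit(m,n):
    Q=P[m]; r=cv2.minAreaRect(Q[:,:2].astype(np.float32)); print(n,m.sum(),r,np.median(Q[:,2]))
v,u=np.mgrid[0:384,0:512]
fit((Z>128)&(Z<142)&(u>180)&(u<225)&(v>100)&(v<245),'mid')
fit((Z>157)&(Z<170)&(u>100)&(u<180)&(v>100),'half')
fit((Z>185)&(Z<290)&(u>238)&(u<273)&(v<225),'held faces')
for zl in range(190,325,10):
    m=(Z>zl)&(Z<zl+10)&(u>238)&(u<273)&(v<238)
    if m.sum(): print(zl,m.sum(),P[m].min(0),P[m].max(0),P[m].mean(0))
m=(Z>10)&(Z<20)&(u>120)&(u<300)&(v>95)&(v<225); fit(m,'base')
m=(Z>2)&(Z<30)&(u>120)&(u<300)&(v>90)&(v<225); fit(m,'base2')
m=(Z>85)&(Z<115)&(u>238)&(u<275)&(v<130)
print(P[m].mean(0),P[m].min(0),P[m].max(0))
```

```text
mid 1164 ((588.6904296875, 182.4965057373047), (149.07879638671875, 10.896062850952148), 10.834465026855469) 134.80756574565035
half 1454 ((602.158935546875, 108.35072326660156), (149.98712158203125, 11.056615829467773), 10.19343376159668) 161.63504894906828
held faces 218 ((529.158935546875, 241.37783813476562), (59.38676452636719, 21.665897369384766), 10.800923347473145) 280.1775684958218
210 24 [499.2 231.1 211.4] [501.6 240.1 217.2] [500.4 235.6 214.6]
240 12 [499.6 231.7 242.2] [501.1 239.5 244.4] [500.4 235.6 243.2]
250 14 [499.8 231.2 250.7] [501.5 240.1 256.3] [500.5 235.6 255. ]
260 14 [499.9 231.5 264.8] [501.4 239.8 268. ] [500.6 235.6 267. ]
270 43 [500.  231.1 271.7] [559.4 256.7 279.9] [536.1 242.5 277.9]
280 111 [500.1 231.4 280.1] [559.8 257.2 289.9] [548.8 245.7 285.2]
290 130 [500.1 231.2 290.4] [560.1 256.7 300. ] [548.9 245.5 295. ]
300 217 [500.2 231.5 300. ] [560.2 256.1 309.9] [538.  243.4 305.1]
310 2223 [500.3 231.1 310.1] [559.6 255.5 317.5] [528.8 240.9 313.9]
base 9299 ((589.1502685546875, 182.47283935546875), (202.0721435546875, 249.1620635986328), 10.520354270935059) 12.079143169520478
base2 11104 ((589.6041259765625, 191.35708618164062), (219.0406951904297, 268.30010986328125), 11.762813568115234) 12.248535490277305
[501.8 248.1  90.9] [493.4 227.2  85. ] [510.8 259.2  95.8]
```

View pics/w2c.png

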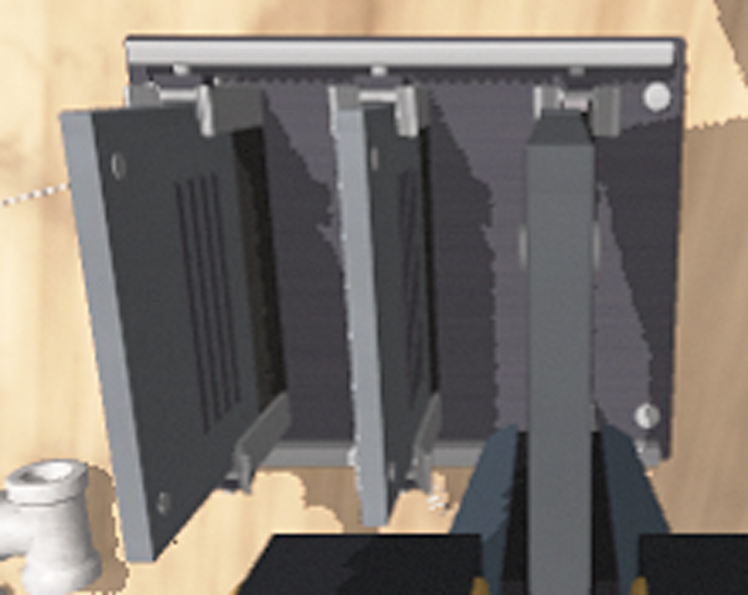

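arm_command(series=[[-0.02,0.12,0.5,0,-0.002,0,1],[-0.02,0.16,1.2,0,-0.002,0,1],[-0.02,0.16,1.5,0,-0.002,0,1],[-0.02,0.1,1.5,0,0,0,1],[0,0.05,1.0,0,0,0,1],[0,0,0.6,0,0,0,1],[0,0,0.3,0,0,0,1],[0,0,0.1,0,0,0,1]])

```text
clock: 9.02
ee_pos: [574.0, 254.6, 226.3]
eef_rot: [-0.284, 3.128, -0.001]
force: [1.2, -0.6, -2.5]
opening: 9.7
```

Run:
```python
from h import *
delta((575.4,255,220),.182+np.pi)
```

```text
t 9.02 pos [574.  254.6 226.3] toolx yaw -2.960 tilt z [ 0.001 -0.001 -1.   ]
delta cm [-0.14  0.02  0.63] turn [-0.001  0.001 -0.001] F [ 1.2 -0.6 -2.5] open 9.7
```

arm_command(series=[[-0.04,0,0.1,0,0,0,1],[-0.04,0,0.1,0,0,0,1],[-0.02,0,0,0,0,0,1],[0,0,0,0,0,0,1],[0,0,0,0,0,0,1],[0,0,0,0,0,0,1],[0,0,0,0,0,0,1],[0,0,0,0,0,0,1]])

```text
clock: 9.68
ee_pos: [576.8, 255.1, 227.2]
eef_rot: [-0.283, 3.123, 0.002]
force: [0.8, -0.7, -2.5]
opening: 9.9
```

Run:
```python
from h import *
np.set_printoptions(suppress=True,precision=1)
delta((575.4,255,220),.182+np.pi)
im,d,c=snap('wrist','w3');im2,_,_=snap('scene','s3');P=cloud('w3');Z=P[...,2]
v,u=np.mgrid[0:384,0:512]
def fit(m,n):
    Q=P[m]; r=cv2.minAreaRect(Q[:,:2].astype(np.float32)); print(n,m.sum(),r,np.median(Q[:,2]))
X,Y=P[...,0],P[...,1]
fit((Z>128)&(Z<142)&(abs(Y-182)<25)&(abs(X-589)<90),'mid')
fit((Z>155)&(Z<172)&(abs(Y-108)<25)&(abs(X-602)<90),'half')
fit((Z>7)&(Z<20)&(abs(X-589)<150)&(abs(Y-182)<160),'base')
for a,b in((85,95),(95,100),(100,105),(105,112),(120,150),(150,200),(200,230),(230,250)):
    m=(Z>a)&(Z<b)&(abs(Y-250)<30)&(X<520)
    if m.sum()>3: print(a,m.sum(),P[m].min(0),P[m].max(0))
cv2.imwrite('pics/w3c.png',cv2.resize(im[40:240,150:350,::-1],None,fx=3,fy=3,interpolation=cv2.INTER_CUBIC))
cv2.imwrite('pics/s3c.png',cv2.resize(im2[80:280,60:260,::-1],None,fx=3,fy=3,interpolation=cv2.INTER_CUBIC))
```

```text
t 9.68 pos [576.8 255.1 227.2] toolx yaw -2.961 tilt z [ 0.  0. -1.]
delta cm [0.1 0.  0.7] turn [ 0.  0. -0.] F [ 0.8 -0.7 -2.5] open 9.9
mid 1681 ((575.5651245117188, 179.54942321777344), (123.26815032958984, 11.3259916305542), 10.57532787322998) 134.67220737599328
half 2599 ((594.265380859375, 106.87831115722656), (133.43768310546875, 12.242874145507812), 10.70471477508545) 161.36329287771264
base 12472 ((588.4288940429688, 182.31155395507812), (204.32492065429688, 250.3291015625), 10.598329544067383) 12.046153978154507
85 344 [396.3 226.7  85. ] [515.3 279.9  95. ]
95 37 [399.9 230.6  95. ] [514.9 279.8  99.9]
100 21 [401.8 274.3 100.7] [423.6 279.9 104.3]
105 66 [402.2 274.9 105.5] [423.  279.9 111.8]
120 48 [406.2 237.7 120.1] [504.8 279.8 146.6]
150 40 [502.4 237.7 172.7] [504.2 246.5 198.7]
200 50 [502.3 237.5 201.5] [504.2 246.7 229.3]
230 796 [502.2 237.3 230.5] [520.  251.2 245.7]
```

View pics/w3c.png

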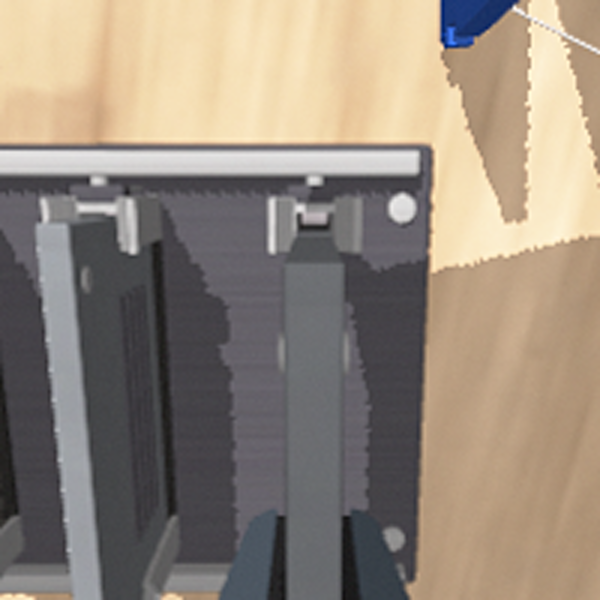

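View pics/s3c.png

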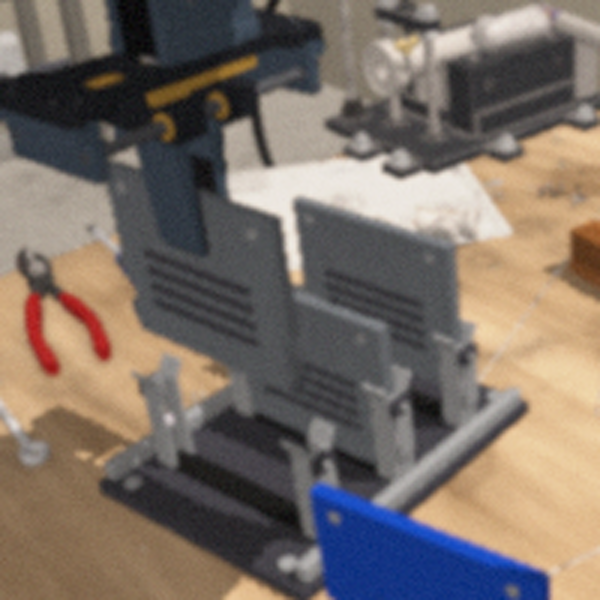

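arm_command(series=[[0.04,0.01,0.3,0,0,0,1],[0.04,0.01,0.4,0,0,0,1],[0.02,0,0.5,0,0,0,1],[0,0,0.6,0,0,0,1],[0,0,0.6,0,0,0,1],[0,0,0.4,0,0,0,1],[0,0,0.2,0,0,0,1],[0,0,0.1,0,0,0,1]])

```text
clock: 10.45
ee_pos: [575.2, 255.0, 191.7]
eef_rot: [-0.283, 3.125, 0.001]
force: [0.1, -0.1, -2.0]
opening: 9.9
```

Run:
```python
from h import *
delta((575.6,255.3,150),.183+np.pi)
```

```text
t 10.45 pos [575.2 255.  191.7] toolx yaw -2.961 tilt z [ 0.004  0.001 -1.   ]
delta cm [-0.03  0.02  4.17] turn [ 0.     0.004 -0.002] F [ 0.1 -0.1 -2. ] open 9.9
```

arm_command(series=[[0,0.01,0.3,0,0.002,0,1],[0,0.01,0.5,0,0.001,0,1],[0,0,0.6,0,0,0,1],[0,0,0.6,0,0,0,1],[0,0,0.6,0,0,0,1],[0,0,0.4,0,0,0,1],[0,0,0.2,0,0,0,1],[0,0,0.1,0,0,0,1]])

```text
clock: 11.12
ee_pos: [575.3, 255.2, 154.9]
eef_rot: [-0.284, 3.128, 0.0]
force: [-0.1, -0.3, -1.9]
opening: 9.9
```

Run:
```python
from h import *
delta((575.6,255.3,117.6),.183+np.pi)
```

```text
t 11.12 pos [575.3 255.2 154.9] toolx yaw -2.961 tilt z [ 0.001  0.    -1.   ]
delta cm [-0.03  0.    3.73] turn [ 0.     0.001 -0.002] F [-0.1 -0.3 -1.9] open 9.9
```

arm_command(series=[[0,0,0.3,0,0,0,1],[0,0,0.4,0,0,0,1],[0,0,0.5,0,0,0,1],[0,0,0.5,0,0,0,1],[0,0,0.6,0,0,0,1],[0,0,0.6,0,0,0,1],[0,0,0.6,0,0,0,1],[0,0,0.6,0,0,0,1]], grip_force=58)

```text
clock: 11.78
ee_pos: [576.2, 256.3, 128.2]
eef_rot: [-0.282, 3.118, 0.007]
force: [-4.0, -1.3, 8.7]
opening: 9.7
```

Run:
```python
from h import *
delta((575.6,255.3,117.6),.183+np.pi)
```

```text
t 11.78 pos [576.2 256.3 128.2] toolx yaw -2.961 tilt z [ 0.011  0.005 -1.   ]
delta cm [ 0.09 -0.09  1.06] turn [ 0.003  0.011 -0.002] F [-4.  -1.3  8.7] open 9.7
```

arm_command(series=[[0.02,-0.02,0.6,0.001,0.003,0,1],[0.02,-0.02,0.6,0.001,0.003,0,1],[0,0,0.6,0,0.002,0,1],[0,0,0.4,0,0,0,1],[0,0,0.4,0,0,0,1],[0,0,0.4,0,0,0,1],[0,0,0.3,0,0,0,1],[0,0,0.3,0,0,0,1]])

```text
clock: 12.45
ee_pos: [576.6, 256.2, 117.4]
eef_rot: [-0.282, 3.115, 0.008]
force: [-3.4, -1.9, 16.7]
opening: 9.9
```

Run:
```python
from h import *
np.set_printoptions(suppress=True,precision=1)
delta((575.6,255.3,117.6),.183+np.pi)
im,d,c=snap('wrist','w4');im2,_,_=snap('scene','s4');P=cloud('w4');Z=P[...,2]
X,Y=P[...,0],P[...,1]
L=-(X-575.6)*np.cos(.183)-(Y-255.3)*np.sin(.183)
m=(L>25)&(L<74)&(abs(-(X-575.6)*np.sin(.183)+(Y-255.3)*np.cos(.183))<9)&(Z>60)
print('panel top z',m.sum(),np.percentile(Z[m],[5,25,50,75,95]))
m=(abs(X-589)<60)&(abs(Y-182)<25)&(Z>110)&(Z<150);print('mid top',m.sum(),np.percentile(Z[m],[50,75,95]) if m.sum() else 0)
cv2.imwrite('pics/s4c.png',cv2.resize(im2[80:280,60:260,::-1],None,fx=3,fy=3,interpolation=cv2.INTER_CUBIC))
```

```text
t 12.45 pos [576.6 256.2 117.4] toolx yaw -2.961 tilt z [ 0.  0. -1.]
delta cm [ 0.1 -0.1 -0. ] turn [ 0.  0. -0.] F [-3.4 -1.9 16.7] open 9.9
panel top z 8894 [133.7 182.5 203.4 215.8 222. ]
mid top 5402 [133.1 134.7 135.5]
```

View pics/s4c.png

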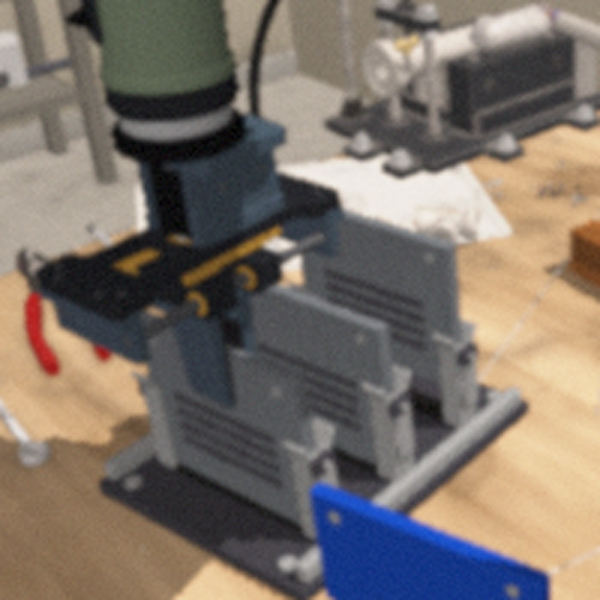

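View pics/w4.png

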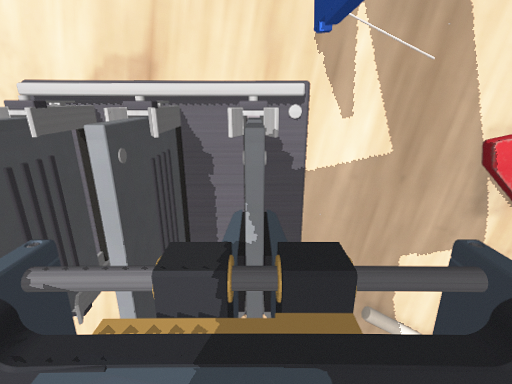

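arm_command(series=[[0,0,0,0,0,0,-0.3],[0,0,0,0,0,0,-0.3],[0,0,0,0,0,0,-0.3],[0,0,0,0,0,0,-0.3],[0,0,0,0,0,0,-0.3],[0,0,0,0,0,0,-0.3],[0,0,-0.3,0,0,0,-0.3],[0,0,-0.6,0,0,0,-0.3]])

```text
clock: 13.22
ee_pos: [577.5, 256.3, 124.4]
eef_rot: [-0.282, 3.114, 0.008]
force: [0.2, 0.3, -0.1]
opening: 58.3
```

Run:
```python
from h import *
delta((575.6,255.3,190),.183+np.pi)
```

```text
t 13.22 pos [577.5 256.3 124.4] toolx yaw -2.961 tilt z [ 0.014  0.006 -1.   ]
delta cm [ 0.11 -0.04 -6.57] turn [ 0.003  0.015 -0.003] F [ 0.2  0.3 -0.1] open 58.3
```

arm_command(series=[[0,0,-0.8,0,0.005,0,-0.3],[0,0,-1.6,0.001,0.005,0,-0.3],[0,0,-1.8,0.001,0.004,0,-0.3],[0,0,-1.8,0,0,0,-0.3],[0,0,-1.5,0,0,0,-0.3],[0,0,-1.0,0,0,0,-0.3],[0,0,-0.6,0,0,0,1],[0,0,-0.3,0,0,0,1]])

```text
clock: 13.88
ee_pos: [577.6, 256.1, 227.6]
eef_rot: [-0.283, 3.127, 0.003]
force: [0.2, -0.3, -0.0]
opening: 48.8
```

Run:
```python
from h import *
np.set_printoptions(suppress=True,precision=1)
delta((602.8,107.9,215),.183+np.pi)
im,d,c=snap('wrist','w5');im2,_,_=snap('top','t5');snap('scene','s5')
for t in('w5','t5','s5'):
    P=cloud(t);Z=P[...,2];X,Y=P[...,0],P[...,1]
    for n,(a,b) in dict(s3=(575.6,255.3),mid=(589.2,181.6),half=(602.8,107.9)).items():
        L=(X-a)*np.cos(.183)+(Y-b)*np.sin(.183);N=-(X-a)*np.sin(.183)+(Y-b)*np.cos(.183)
        for lo,hi in((-70,-30),(-30,30),(30,70)):
            m=(L>lo)&(L<hi)&(abs(N)<4)&(Z>120)&(Z<175)
            print(t,n,lo,m.sum(),np.percentile(Z[m],[10,50,90]) if m.sum()>3 else '')
```

```text
t 13.88 pos [577.6 256.1 227.6] toolx yaw -2.961 tilt z [ 0.  0. -1.]
delta cm [  0.2 -15.    1.2] turn [ 0.  0. -0.] F [ 0.2 -0.3 -0. ] open 48.8
w5 s3 -70 379 [133.9 134.9 135.7]
w5 s3 -30 480 [134.  134.8 135.7]
w5 s3 30 290 [134.  134.9 135.8]
w5 mid -70 422 [134.1 134.9 135.8]
w5 mid -30 525 [134.  134.8 135.7]
w5 mid 30 154 [134.  134.8 135.6]
w5 half -70 531 [160.8 161.8 162.5]
w5 half -30 656 [161.  161.8 162.6]
w5 half 30 239 [160.9 161.8 162.4]
t5 s3 -70 63 [134.3 135.8 138.2]
t5 s3 -30 58 [134.5 136.  138.3]
t5 s3 30 0 
t5 mid -70 54 [134.3 136.2 138. ]
t5 mid -30 79 [133.3 136.4 138.7]
t5 mid 30 49 [134.  136.5 139.2]
t5 half -70 58 [161.4 163.4 166.1]
t5 half -30 84 [161.  163.1 165.2]
t5 half 30 54 [161.2 163.3 165. ]
s5 s3 -70 51 [132.4 133.7 134.9]
s5 s3 -30 76 [132.9 133.8 134.7]
s5 s3 30 41 [133.2 133.9 134.8]
s5 mid -70 59 [123.9 133.8 135. ]
s5 mid -30 79 [123.6 133.7 134.8]
s5 mid 30 63 [123.6 133.6 134.7]
s5 half -70 161 [125.7 143.5 161.3]
s5 half -30 190 [124.2 145.8 161.6]
s5 half 30 102 [125.4 151.1 161.7]
```

View pics/w5.png

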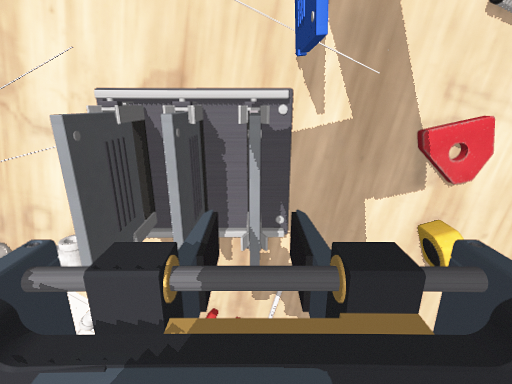

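arm_command(series=[[0,-0.8,0,0,0,0,1],[0,-1.8,0,0,0,0,1],[0,-2.6,0,0,0,0,1],[0,-2.8,0,0,0,0,1],[0.1,-2.6,0,0,0,0,1],[0.1,-1.8,0,0,0,0,1],[0,-1.0,0,0,0,0,1],[0,-0.5,0,0,0,0,1]], grip_force=20)

```text
clock: 14.7
ee_pos: [597.1, 110.8, 216.4]
eef_rot: [0.288, -3.111, 0.004]
force: [-0.6, 0.4, 0.0]
opening: 0.3
```

Run:
```python
from h import *
delta((603.2,108.2,205),.183+np.pi)
```

```text
t 14.7 pos [597.1 110.8 216.4] toolx yaw -2.957 tilt z [-0.017 -0.004 -1.   ]
delta cm [-0.57 -0.37  1.13] turn [-0.001 -0.018  0.002] F [-0.6  0.4  0. ] open 0.3
```

arm_command(series=[[-0.12,-0.02,0.2,0,-0.005,0,1],[-0.12,-0.02,0.2,0,-0.005,0,1],[-0.1,-0.02,0.2,0,-0.004,0,1],[-0.04,0,0.1,0,0,0,1],[0,0,0.1,0,0,0,1],[0,0,0,0,0,0,1],[0,0,0,0,0,0,1],[0,0,0,0,0,0,1]])

```text
clock: 15.37
ee_pos: [600.2, 114.2, 205.6]
eef_rot: [0.294, -3.122, -0.001]
force: [1.5, -0.1, 0.4]
opening: 0.3
```

Run:
```python
from h import *
delta((603.2,108.2,184),.183+np.pi)
```

```text
t 15.37 pos [600.2 114.2 205.6] toolx yaw -2.954 tilt z [-0.006  0.    -1.   ]
delta cm [-0.19 -0.65  2.16] turn [ 0.001 -0.005  0.005] F [ 1.5 -0.1  0.4] open 0.3
```

arm_command(series=[[-0.05,-0.15,0.1,0,-0.002,0.002,1],[-0.05,-0.15,0.2,0,-0.001,0.001,1],[-0.03,-0.12,0.2,0,0,0,1],[0,-0.08,0.2,0,0,0,1],[0,-0.04,0.1,0,0,0,1],[0,0,0,0,0,0,1],[0,0,0,0,0,0,1],[0,0,0,0,0,0,1]])

```text
clock: 16.03
ee_pos: [602.8, 108.7, 196.9]
eef_rot: [0.29, -3.126, -0.002]
force: [-0.1, -0.6, 0.1]
opening: 0.3
```

Run:
```python
from h import *
delta((603.2,108.2,184),.183+np.pi)
im,d,c=snap('wrist','w6')
cv2.imwrite('pics/w6c.png',cv2.resize(im[60:300,130:380,::-1],None,fx=2.4,fy=2.4))
```

```text
t 16.03 pos [602.8 108.7 196.9] toolx yaw -2.957 tilt z [-0.002  0.001 -1.   ]
delta cm [-0.03 -0.06  1.29] turn [ 0.001 -0.002  0.002] F [-0.1 -0.6  0.1] open 0.3
```

View pics/w6c.png

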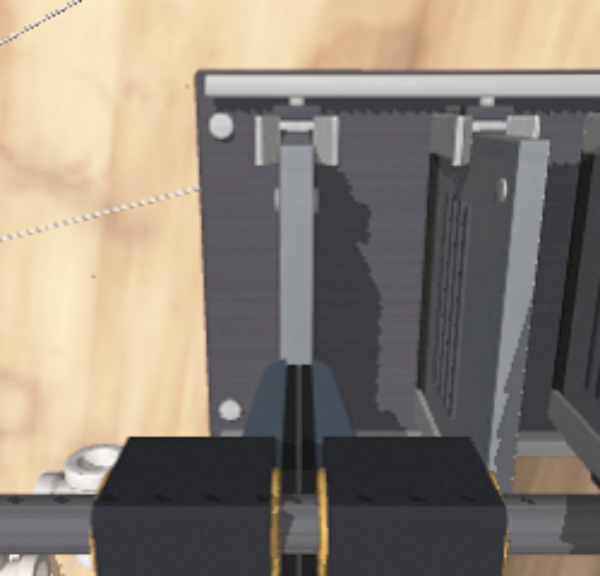

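arm_command(series=[[0,-0.02,0.3,0,-0.001,0,1],[0,-0.02,0.4,0,0,0,1],[0,0,0.4,0,0,0,1],[0,0,0.4,0,0,0,1],[0,0,0.4,0,0,0,1],[0,0,0.4,0,0,0,1],[0,0,0.5,0,0,0,1],[0,0,0.5,0,0,0,1]])

```text
clock: 16.75
ee_pos: [604.8, 108.7, 171.5]
eef_rot: [-0.289, 3.119, 0.003]
force: [-4.2, 0.0, 15.3]
opening: 0.7
```

Run:
```python
from h import *
delta((603.2,108.2,154),.183+np.pi)
```

```text
t 16.75 pos [604.8 108.7 171.5] toolx yaw -2.957 tilt z [ 0.009  0.003 -1.   ]
delta cm [ 0.19 -0.02  1.75] turn [0.001 0.01  0.002] F [-4.2  0.  15.3] open 0.7
```

arm_command(series=[[0.03,0,0.5,0,0.003,0,1],[0.03,0,0.5,0,0.003,0,1],[0.02,0,0.5,0,0.002,0,1],[0,0,0.5,0,0,0,1],[0,0,0.5,0,0,0,1],[0,0,0.4,0,0,0,1],[0,0,0.4,0,0,0,1],[0,0,0.4,0,0,0,1]])

```text
clock: 17.42
ee_pos: [605.0, 108.7, 154.2]
eef_rot: [-0.29, 3.113, 0.002]
force: [-6.9, -1.1, 22.5]
opening: 0.4
```

Run:
```python
from h import *
delta((603.2,108.2,154),.183+np.pi)
```

```text
t 17.42 pos [605.  108.7 154.2] toolx yaw -2.956 tilt z [ 0.015  0.003 -1.   ]
delta cm [ 0.18 -0.02  0.02] turn [-0.     0.015  0.003] F [-6.9 -1.1 22.5] open 0.4
```

At floor level (154.2, 22 N). One firmer press, then retreat.

arm_command(series=[[0,0,0.5,0,0,0,1],[0,0,0.5,0,0,0,1],[0,0,0,0,0,0,1],[0,0,-0.4,0,0,0,1],[0,0,-0.8,0,0.004,0,1],[0,0,-1.4,0,0.003,0,1],[0,0,-2.0,0,0,0,1],[0,0,-2.0,0,0,0,1]])

```text
clock: 18.08
ee_pos: [600.8, 108.1, 217.8]
eef_rot: [-0.291, 3.127, 0.0]
force: [-0.4, 0.2, 0.1]
opening: 0.6
```

arm_command(series=[[0,0,-1.5,0,0,0,1],[0,0,-0.8,0,0,0,1],[0,0,-0.4,0,0,0,1],[0,0,0,0,0,0,1],[0,0,0,0,0,0,1],[0,0,0,0,0,0,1],[0,0,0,0,0,0,1],[0,0,0,0,0,0,1]])

```text
clock: 18.75
ee_pos: [601.2, 108.2, 244.2]
eef_rot: [0.291, -3.126, 0.0]
force: [0.2, 0.1, -0.8]
opening: 0.4
```

Run:
```python
from h import *
np.set_printoptions(suppress=True,precision=1)
delta((603.2,108.2,215),.183+np.pi)
snap('wrist','w7');snap('top','t7');im,_,_=snap('scene','s7')
cv2.imwrite('pics/s7c.png',cv2.resize(im[80:280,60:260,::-1],None,fx=3,fy=3,interpolation=cv2.INTER_CUBIC))
for t in('w7','t7'):
    P=cloud(t);Z=P[...,2];X,Y=P[...,0],P[...,1]
    for n,(a,b) in dict(s3=(575.6,255.3),mid=(589.2,181.6),half=(602.8,107.9)).items():
        L=(X-a)*np.cos(.183)+(Y-b)*np.sin(.183);N=-(X-a)*np.sin(.183)+(Y-b)*np.cos(.183)
        for lo,hi in((-70,-30),(-30,30),(30,70)):
            m=(L>lo)&(L<hi)&(abs(N)<4)&(Z>120)&(Z<175)
            print(t,n,lo,m.sum(),np.percentile(Z[m],[10,50,90]) if m.sum()>3 else '')
```

```text
t 18.75 pos [601.2 108.2 244.2] toolx yaw -2.956 tilt z [-0. -0. -1.]
delta cm [-0.2 -0.   2.9] turn [-0. -0.  0.] F [ 0.2  0.1 -0.8] open 0.4
w7 s3 -70 566 [125.4 134.3 135.5]
w7 s3 -30 596 [126.  134.8 135.7]
w7 s3 30 319 [130.1 134.8 135.7]
w7 mid -70 353 [134.1 135.  135.8]
w7 mid -30 462 [134.  134.9 135.9]
w7 mid 30 151 [133.9 134.8 135.6]
w7 half -70 334 [134.  134.8 135.7]
w7 half -30 390 [134.  134.9 135.7]
w7 half 30 46 [133.9 135.1 135.6]
t7 s3 -70 0 
t7 s3 -30 0 
t7 s3 30 0 
t7 mid -70 0 
t7 mid -30 0 
t7 mid 30 30 [134.6 136.6 138.4]
t7 half -70 0 
t7 half -30 0 
t7 half 30 0
```

View pics/s7c.png

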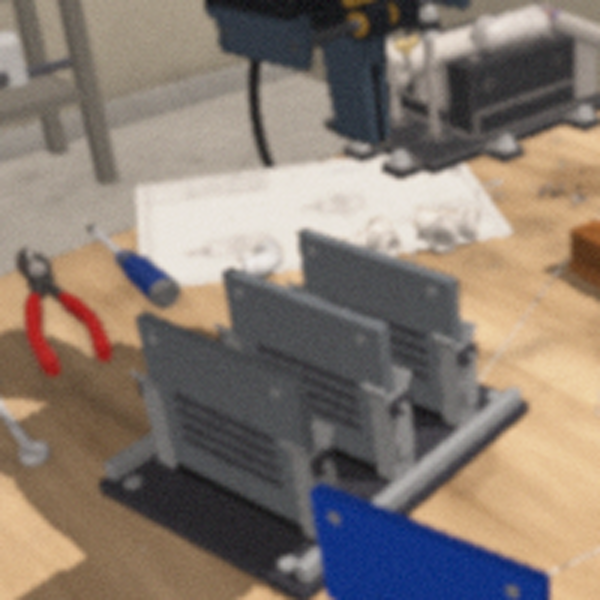

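All three panels are level at 135 mm (15 mm floor + 120 mm panel), and the gripper is clear of them.

```bash
python3 -c "
from rig import order
print(order.job_done())"
```

```text
the job is handed in; nothing more can be done
None
```

All three vented panels now sit fully home in the rack, and the job was handed in at about 19 s of the 56 s allowed.

- **Block panel:** I lifted it out of the groove and lowered it, still gripped, into the empty slot (the +y end). I then pushed it past the clips to the slot floor and released it. The force reading at the floor was about 17 N.
- **Half-loaded panel:** After that I pushed down the panel at the −y end with closed fingertips. The reading was about 22 N at floor level. I then gave it one firmer press, and did not read the peak force of that press.
- **Last checks:** The wrist camera's depth put all three top edges at about 134–135 mm along their whole length, against 135 mm expected when home. The scene picture shows them level. The gripper ended about 90 mm above the panels with no load on it.
- **Disagreements:** The final top-camera view was mostly blocked by the arm, so it could not confirm the heights. The top and wrist cameras had earlier differed by 2–3 mm in y on the rack, so I used a value between the two, and the panel went in without jamming.

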